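Clear the tyre lever off the press clamp, then pump it up and hold the block

TASK

A tyre lever has been left lying across the bed of the bar clamp, in front of the wooden block: put it away in the shallow tray that holds the other tyre lever, not in the tray with the awl, and let go of it. Then pump the clamp's orange squeeze trigger, moving the jaw by the trigger alone, until the jaw presses the block against the yellow spring stop and the stop's pointers stand inside the green bands, never far into the red. Finish while still holding the trigger squeezed so that the pointers stay in the green; leave everything else where it is.

Things in the scene. Friction and masses are not known exactly. Their poses are not given: they have to be found in the camera images.
- clamp: bar clamp on a fixed wooden board. Origin: underside of the board, on the clamp's centre line. x runs along the clamp from the upright grip (x -194 mm) past the orange jaw and the block to the yellow spring stop and red end post (x 233 mm); z up. Board 20 mm thick (bed at z 20), 50 mm wide, 96 mm from x 133 to 233; x -235 to 265. Jaw, block and stop reach up to z 66 mm.
- handle (a point): centre of the clamp's fixed black upright handle at gripping height (z 155 mm); 16 mm thick along clamp x, 26 mm wide, top at z 175 mm. Over the outsides, handle and trigger measure 52 mm at rest, 32 mm fully squeezed. Under them, two red cheeks (clamp x -193 to -131, y +-22 mm) reach up to z 115 mm.
- trigger_pad (a point): centre of the orange squeeze trigger at gripping height (55 mm above its pivot), in front of the handle on its jaw side; a plate 8 mm thick along clamp x, 24 mm wide, top about 184 mm over the shelf. It moves with the trigger: about 20 mm along clamp -x, towards the handle, in a full squeeze.
- trigger (a joint): squeeze trigger, rad: 0 at rest (a spring brings it back when let go), 0.36 fully squeezed. A squeeze carries the jaw forward, about 16 mm for a full one; on the way back the jaw stays. Takes about 5 N at the pad while the jaw is free and about 12 N with the pointers in mid-green.
- jaw (a joint): travel of the orange jaw along clamp +x, m: its front face stands at clamp x = this value. About 4 N of friction keeps it there between pumps, but where the stop's spring pushes harder than that, the jaw slips back when the trigger is let go (to about 6 mm of stop travel).
- jaw_face (a point): centre of the jaw's front face (50 mm wide, 44 mm high)
- stop (a joint): how far the yellow spring stop is pushed in, m: 0 free, grows along clamp +x; spring 0.7 N per mm. The pointers enter the green bands at 0.0086 and leave them for the red at 0.020; past 0.026 the block counts as crushed.
- stop_face (a point): centre of the stop's face that the block is pressed against; at clamp x = 140 mm when free. The stop is 56 mm wide; its yellow pointers lie over rails at its two sides (clamp y +-40 mm, top at z 53 mm) banded white, green, red.
- block_center (a point): centre of the loose light-wood block, 40 mm long along the clamp, 44 mm wide, 46 mm high, standing on the bed a few mm short of the stop. The jaw has to close 60 to 90 mm to reach it.
- lever_center (a point): centre (half-way up) of the grey plastic tyre lever to put away: 125 mm long along its x axis (-62 to +62), 15 mm wide, 8 mm thick, spoon end at +x thinner and 12 mm wide; 30 g. It lies across the bed, clear of jaw and block, and sticks out 30 to 44 mm beyond the bed at each side, 20 mm above the shelf.
- lever_tray: open pale metal tray for tyre levers, fixed; a second grey lever lies in its -x half. Origin: centre of its underside. Outside 115 mm along its x, 190 mm along its y, 30 mm high; walls 4 mm, floor about 4 mm.
- tool_tray: the same kind of tray, fixed, holding the wooden-handled awl and a red screwdriver: not for the lever. Origin: centre of its underside.
- spare_lever_center (a point): centre of the second tyre lever, in the lever tray, same size
- awl_center (a point): middle of the wooden-handled awl (135 mm) in the tool tray
- screwdriver: red screwdriver, 150 mm, in the tool tray
- pot: small aluminium pot with screw lid, 96 mm across, 86 mm high; origin under its centre
- cups: stacked pair of green plastic cups, 77 mm across, 105 mm high; origin under its centre
- jar: jar of small parts, 64 mm across, 80 mm high; origin under its centre
- oil: oil bottle, 48 mm across, 140 mm high; origin under its centre
There are look-alikes about, which are no part of the job. Leave any blue or turquoise look-alike of the part that bears lever_center alone.

How it is judged:
By the outcome, as a careful person would: the job done as asked, in the order asked, and still so for the second after the job is handed in, while the arm keeps its last pose, push and grip.
It also fails if it takes over 72 s, if anything falls off the work surface, if the arm or the gripper's body presses on something with over 40 N, if the wrist force passes 120 N, or if a joint passes its speed limit or range.

ROBOT

A 6-joint arm with a two-finger parallel gripper is mounted at the origin on the work surface. World frame = base frame: x ahead of the robot, y to its left, z up, the work surface at z = 0. Lengths are in m, angles in rad, forces in N, time in s.
With the tool pointing down it reaches from about 0.325 to 0.775 m from the base axis. Payload 9.3 kg.
Tool frame: the origin (TCP) lies at the very end of the fingers, on their centre line; the grasp point (between the pads) lies 19 mm behind it; z points along the fingers, y is the line along which they close (so a half turn about z gives the same grasp; the last joint's range is limited). The gripper opens to 85 mm and grips with 20 to 120 N. Pads are 22 mm wide; open, the fingers measure 114 mm over their backs; the gripper's body (76 mm by 85 mm) begins 54 mm behind the grasp point. The pads swing forward as they close: fully open they stand 13 mm farther back than shut.
Start: joints at [1.194, 0.259, 0.021, 1.334, 0, 1.418], TCP at [0.122, 0.536, 0.198] pointing down, gripper open.
Joint ranges: [-3.04, 3.04], [-0.91, 1.82], [-1.04, 1.36], [-1.92, 1.95], [-1.52, 1.45], [-3.14, 3.14]. Speed limits (rad/s): [2.22, 2.22, 2.79, 3.14, 3.14, 3.14].

INTERFACE

Orientations are given as a 3x3 rotation matrix whose columns are the frame's x, y, z axes.
In Python, from rig import arm, vision gives the robot as it stands.
- The arm moves only by the shell command python3 -m handwheel 'ROWS' [FORCE]. ROWS is a JSON object of lists of equal length, an entry for each row: "dp": the shift along the tool's x, y, z in cm, a list of three; "dr": the turn, a rotation vector about the tool's x, y, z in degrees, a list of three; "hand": the closure in counts, from 0 (fully open) to 255 (shut). A call has 1 to 5 rows; each row shifts and turns the commanded pose from where the row before left it, along the tool's axes as they then stand; what a row does not reach is not made up. A row lasts 1/10 s, in which the tool goes at most 50 mm and 8.59 degrees, less where a joint would pass 70% of its speed; a pose out of reach is approached as far as the arm can. A call with a gripper value outside its range is refused whole. The fingers move at their own pace and stop on an object; FORCE is the grip in N (left out, the last holds). Time passes only in rows, so rows that do not move let the fingers close. It gives the time, the measured TCP pose, the force, the opening and the grip force at its end, in the units of the state.
- arm.get_obs(): the state, without advancing time (a new reading comes with each control period).
- vision.read_camera(name): name is "scene" or "top" or "wrist"; returns a dict with "color" (420x560x3 uint8, red, green, blue), "z_map" (420x560 float32, m along the optical axis (not along the pixel's ray), 0 where there is no reading), "K" (3x3 intrinsics, pixels), "extrinsics" (4x4, takes a point from world to camera coordinates); the wrist camera has in their place "T_tool_cam" (4x4, takes a point from camera to tool coordinates, whose origin is the TCP and whose axes are the flange's). Camera axes: x right, y down, z forward; pixel columns grow to the right and rows downward; lengths in m; the calibration is good to about 2 mm. A picture is of the moment at which its call begins: read the wrist's pose just before it.
- arm.sign_off(): hands the job in; it is judged then, once.
The state is a dict: "time_s": time; "joints": joint angles; "qd": joint speeds; "joint_torque": joint torques, N m; "tcp_pos": TCP position; "tool_rot": TCP orientation; "force": force on the tool from outside, world axes, zero at the start; "wrist_torque": the same for the moment, N m; "grip_width": finger opening in m; "grip_force": force on a finger pad.
Only numpy, scipy, OpenCV 4.12 (cv2) and the standard library are available. Lean on these libraries where they do the work, as an engineer would, in place of code of your own. Each camera call takes 0.05 s, during which the arm holds its last target. There are 200 camera calls.

## Working session

There is one attempt and no reset: what is moved stays moved. The work goes in short steps, Python scripts to look and compute and a shell command to move; the robot and the scene stay as the last step left them, time stands still between calls to the robot, and variables do not carry over. Pictures are saved under pics/ and viewed, at most 10 in all, crops included, and the job is handed in when it is done.

```bash
mkdir -p pics; ls
python3 - <<'E'
from rig import arm, vision
import cv2,numpy as np
for n in ("scene","top"):
    d=vision.read_camera(n); np.savez(n+"0.npz",**d)
    cv2.imwrite(f"pics/{n}0.png",cv2.resize(d["color"][:,:,::-1],(784,588)))
    print(n,d["K"].round(1).tolist(),d["extrinsics"].round(3).tolist())
o=arm.get_obs();print(o["time_s"],o["tool_rot"],o["tcp_pos"])
E
```

```text
pics
scene [[423.9, 0.0, 282.3], [0.0, 423.9, 209.4], [0.0, 0.0, 1.0]] [[0.423, 0.906, 0.011, -0.222], [0.526, -0.236, -0.817, -0.198], [-0.738, 0.352, -0.577, 1.545], [0.0, 0.0, 0.0, 1.0]]
top [[387.0, 0.0, 278.9], [0.0, 387.0, 201.6], [0.0, 0.0, 1.0]] [[0.006, -0.999, -0.034, 0.018], [-0.984, -0.0, -0.178, 0.546], [0.177, 0.034, -0.984, 0.884], [0.0, 0.0, 0.0, 1.0]]
0.1 [[-9.75063850e-01  2.21924032e-01 -4.61909336e-04]
 [ 2.21924430e-01  9.75063171e-01 -1.16638629e-03]
 [ 1.91541633e-04 -1.23981008e-03 -9.99999213e-01]] [0.12193934 0.53599447 0.19760497]
```

View pics/scene0.png

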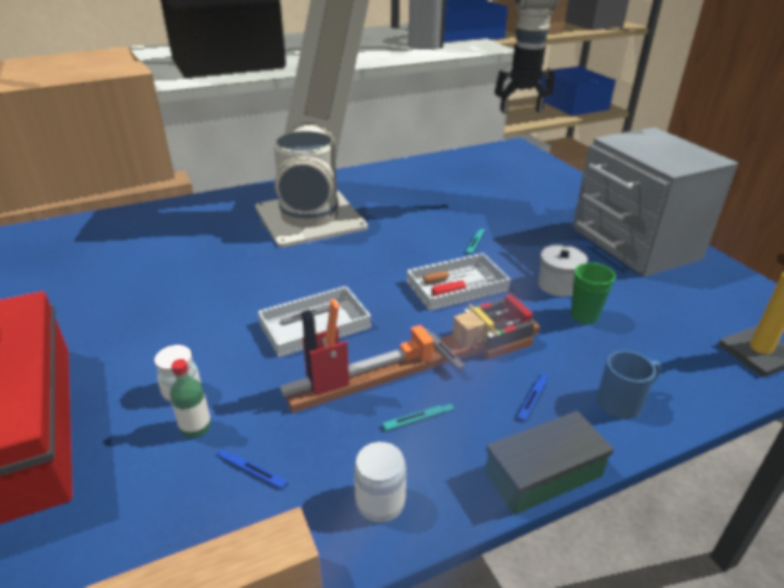

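View pics/top0.png

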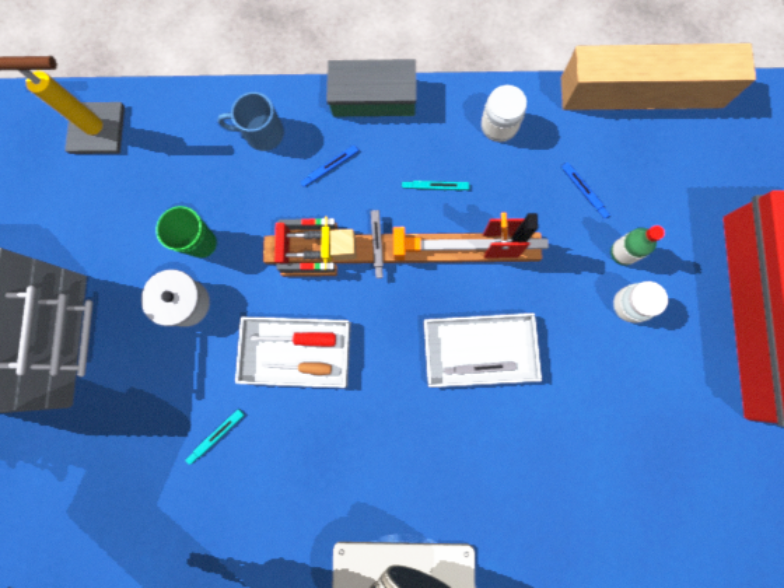

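The lever to move is the grey one lying across the bed, at top-view pixel (377,243) and scene-view pixel (450,350). Things it could be mistaken for in the top view:
- Spare grey lever in the lever tray at (480,368).
- Blue ones at (331,166) and (585,190).
- Turquoise ones at (436,185) and (215,437).

The lever tray is at (482,350) and the tool tray at (293,352). The handle is at (530,228) and the trigger at (505,225).

```bash
cat > h.py <<'E'
import numpy as np,cv2
def world(d,u,v,z):
    K=d["K"];p=np.stack([(u-K[0,2])/K[0,0]*z,(v-K[1,2])/K[1,1]*z,z],-1)
    E=d["extrinsics"];return (p-E[:3,3])@E[:3,:3]
def cloud(d):
    v,u=np.mgrid[0:420,0:560];return world(d,u,v,d["z_map"])
def onplane(d,u,v,h):
    a=world(d,u,v,1.0);c=-d["extrinsics"][:3,:3].T@d["extrinsics"][:3,3];return c+(a-c)*(h-c[2])/(a[2]-c[2])
def proj(d,P):
    E=d["extrinsics"];q=np.asarray(P)@E[:3,:3].T+E[:3,3];q=q@d["K"].T;return q[...,:2]/q[...,2:]
E
python3 - <<'E'
from h import *
t=dict(np.load("top0.npz"));s=dict(np.load("scene0.npz"))
T=cloud(t);S=cloud(s)
for n,(u,v) in dict(leverN=(377,268),leverF=(377,218),leverC=(377,240),bed=(455,257),block=(342,243),jawtop=(400,238),handle=(531,222),trig=(505,217),tray=(482,340),spare=(480,368),tcx=(482,318),stop=(326,240)).items():
    print("top",n,T[int(v/1.4),int(u/1.4)].round(3),t["color"][int(v/1.4),int(u/1.4)])
for n,(u,v) in dict(lever=(460,362),leverC=(447,348),handle=(308,318),trig=(333,305),block=(468,322),tray=(325,320)).items():
    print("sc",n,S[int(v/1.4),int(u/1.4)].round(3))
m=(T[...,2]>.012);
a=cv2.resize(t["color"][140:220,150:400,::-1],None,fx=3.2,fy=3.2,interpolation=cv2.INTER_CUBIC)
b=cv2.resize(s["color"][190:300,180:400,::-1],None,fx=3,fy=3,interpolation=cv2.INTER_CUBIC)
c=np.zeros((a.shape[0]+b.shape[0],800,3),np.uint8);c[:a.shape[0],:a.shape[1]]=a;c[a.shape[0]:,:b.shape[1]]=b
print(a.shape,b.shape);cv2.imwrite("pics/crop1.png",c)
E
```

```text
top leverN [0.577 0.045 0.025] [177 175 184]
top leverF [0.669 0.046 0.029] [178 174 187]
top leverC [0.628 0.046 0.026] [70 67 77]
top bed [ 0.599 -0.094  0.019] [234 155  91]
top block [0.612 0.103 0.068] [254 242 177]
top jawtop [0.62  0.005 0.064] [255 192   5]
top handle [ 0.616 -0.195  0.175] [43 40 48]
top trig [ 0.621 -0.154  0.182] [255 198  44]
top tray [ 0.453 -0.14   0.003] [254 254 255]
top spare [ 0.404 -0.133  0.013] [84 84 89]
top tcx [ 0.487 -0.138  0.028] [187 192 200]
top stop [0.619 0.133 0.062] [255 254   0]
sc lever [0.674 0.055 0.028]
sc leverC [0.631 0.053 0.028]
sc handle [ 0.63  -0.199  0.175]
sc trig [ 0.62  -0.157  0.182]
sc block [0.624 0.098 0.067]
sc tray [ 0.43  -0.112  0.003]
(256, 800, 3) (330, 660, 3)
```

View pics/crop1.png

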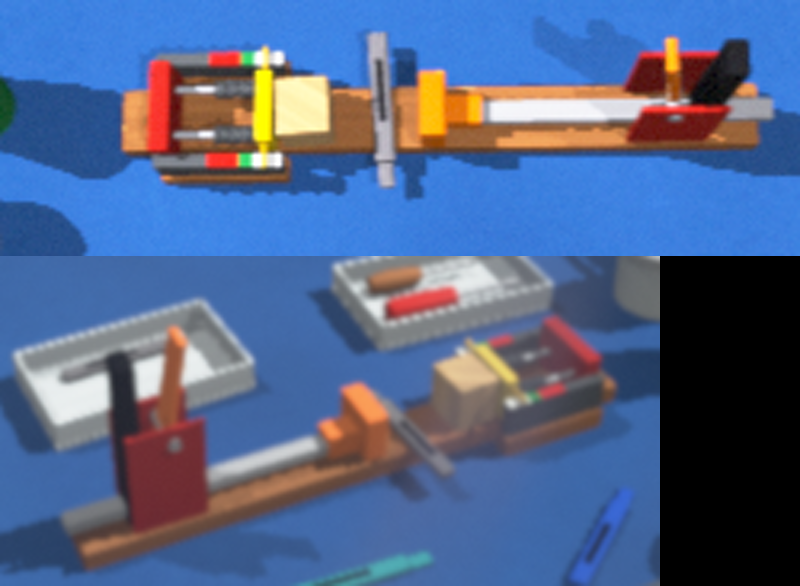

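The crop shows the grey lever lying across the bed between the orange jaw and the block, with the spoon end towards the robot. The block stands just short of the yellow stop, and the black handle is to the right of the orange trigger. Next I'll fit these positions from the depth data.

```bash
cat > fit.py <<'E'
from h import *
t=dict(np.load("top0.npz"));s=dict(np.load("scene0.npz"))
def box(P,lo,hi): return np.all((P>lo)&(P<hi),-1)
def rect(p): 
    r=cv2.minAreaRect((p[:,:2]*1000).astype(np.float32)); return np.round(r[0],1),np.round(r[1],1),round(r[2],1),len(p),(np.median(p[:,2])*1000).round(1)
for nm,d in (("top",t),("scene",s)):
    P=cloud(d);c=d["color"].astype(int);sp=c.max(-1)-c.min(-1)
    print(nm)
    m=box(P,(.54,.02,.016),(.71,.075,.036))&(sp<45);p=P[m];r=rect(p);print(" lever",*r)
    q=p[:,:2]-p[:,:2].mean(0);w=np.linalg.svd(q,full_matrices=0)[2][0];print("  dir",w,"range",p[:,0].min(),p[:,0].max(), p[p[:,0]<.6].mean(0),p[p[:,0]>.65].mean(0))
    for n,lo,hi in (("handle",(.59,-.22,.165),(.65,-.175,.185)),("trig",(.59,-.174,.172),(.65,-.13,.195)),("handle mid",(.59,-.22,.13),(.65,-.175,.165)),("trig mid",(.59,-.174,.13),(.65,-.13,.172)),("block",(.58,.075,.06),(.66,.118,.075)),("jaw",(.58,-.01,.055),(.66,.03,.075)),("lever tray rim",(.34,-.25,.022),(.53,-.02,.036)),("spare",(.37,-.22,.009),(.43,-.05,.018)),("post/stop",(.56,.12,.055),(.68,.25,.075)),("bed",(.58,-.26,.012),(.65,.26,.024))):
        m=box(P,lo,hi)
        if n=="spare": m&=c.sum(-1)<500
        if m.sum()>4:print(" ",n,*rect(P[m]),P[m].mean(0).round(3))
E
python3 fit.py
```

```text
top
 lever [621.9  46.7] [119.7  27.4] 10.8 275 26.9
  dir [-0.9973394  -0.07289799] range 0.5617645435620122 0.6828738917476566 [0.58255503 0.04341311 0.02623233] [0.66650746 0.04931873 0.02709629]
  handle [ 617.9 -196.4] [15.3 26. ] 88.1 102 174.1 [ 0.617 -0.196  0.174]
  trig [ 616.8 -153.2] [ 7.1 22.4] 89.2 42 181.8 [ 0.616 -0.153  0.182]
  handle mid [ 614.1 -191.7] [26.9 11.9] 33.5 64 147.8 [ 0.613 -0.192  0.148]
  trig mid [ 606.5 -157.8] [13.2  2. ] 85.1 22 153.4 [ 0.606 -0.158  0.153]
  block [614.4 101.1] [43.4 33.5] 0.2 242 65.1 [0.614 0.101 0.065]
  jaw [616.    7.4] [50.1 19.3] 0.2 169 65.0 [0.615 0.006 0.065]
  lever tray rim [ 433.4 -135.4] [115.1 190.4] 3.5 472 29.2 [ 0.435 -0.14   0.029]
  spare [ 402.3 -132.1] [ 7.4 84.9] 4.7 67 11.7 [ 0.403 -0.147  0.012]
  post/stop [613.2 170.9] [ 92.3 100.6] 1.3 418 65.1 [0.612 0.173 0.064]
  bed [613.2   3.8] [500.2  68.4] 88.9 1873 19.2 [0.613 0.016 0.019]
scene
 lever [627.9  53. ] [ 48.2 118.5] 76.3 286 25.5
  dir [ 0.9960542  -0.08874697] range 0.5654190560542276 0.687960307742051 [0.58846779 0.05302721 0.02455201] [0.66880452 0.04882571 0.02662889]
  handle [ 621.6 -197.5] [29.7 15.4] 0.5 80 174.1 [ 0.624 -0.198  0.173]
  trig [ 620.8 -153.3] [25.3  9.1] 1.8 46 180.3 [ 0.623 -0.154  0.18 ]
  handle mid [ 624.8 -201.8] [28.1 14.3] 36.2 120 147.9 [ 0.629 -0.199  0.148]
  trig mid [ 621.4 -160.7] [25.8 13.7] 14.4 114 151.1 [ 0.625 -0.16   0.152]
  block [618.6 101.3] [43.7 34.1] 6.3 159 65.5 [0.62  0.1   0.065]
  jaw [619.    6.4] [21.9 51.1] 89.7 152 65.2 [0.623 0.005 0.064]
  lever tray rim [ 435.2 -135.1] [121.9 190.8] 2.8 439 27.8 [ 0.431 -0.135  0.027]
  spare [ 396.8 -134.3] [ 39.2 167.3] 4.1 238 12.5 [ 0.392 -0.141  0.013]
  post/stop [617.8 170.8] [101.3  94.1] 89.7 298 65.0 [0.622 0.176 0.064]
  bed [622.6   3.1] [ 64.6 499.5] 2.9 1199 19.3 [ 0.632 -0.052  0.019]
```

```bash
H="python3 -m handwheel"
$H '{"dp":[[0,0,0],[0,0,0],[-2.5,-2.6,0],[-2.5,-2.6,0],[-2.5,-2.6,0]],"dr":[[0,0,-8.5],[0,0,-8.5],[0,0,0],[0,0,0],[0,0,0]],"hand":[0,0,0,0,0]}' 40
for i in 1 2 3; do $H '{"dp":[[-2.5,-2.6,0],[-2.5,-2.6,0],[-2.5,-2.6,0],[-2.5,-2.6,0],[-2.5,-2.6,0]],"dr":[[0,0,0],[0,0,0],[0,0,0],[0,0,0],[0,0,0]],"hand":[0,0,0,0,0]}'; done
```

```text
time_s: 0.6
tcp_pos: [0.203, 0.463, 0.1978]
tool_rot: [[-0.997, -0.074, -0.0], [-0.074, 0.997, -0.001], [0.0, -0.001, -1.0]]
force: [1.3, 0.2, -0.4]
grip_width: 0.0852
grip_force: 0.0
time_s: 1.1
tcp_pos: [0.3374, 0.3422, 0.198]
tool_rot: [[-0.997, -0.073, -0.0], [-0.073, 0.997, -0.0], [0.0, -0.0, -1.0]]
force: [0.1, 0.4, 0.0]
grip_width: 0.0855
grip_force: 0.0
time_s: 1.6
tcp_pos: [0.4716, 0.2216, 0.198]
tool_rot: [[-0.997, -0.073, -0.0], [-0.073, 0.997, -0.0], [0.0, -0.0, -1.0]]
force: [0.4, 0.1, -0.3]
grip_width: 0.0854
grip_force: 0.0
time_s: 2.1
tcp_pos: [0.6058, 0.1011, 0.1978]
tool_rot: [[-0.997, -0.073, -0.001], [-0.073, 0.997, 0.0], [0.001, 0.0, -1.0]]
force: [1.1, 1.4, 0.2]
grip_width: 0.0854
grip_force: 0.0
```

```bash
python3 -m handwheel '{"dp":[[-1.5,-2.7,0],[-1.5,-2.6,0],[0,0,0]],"dr":[[0,0,0],[0,0,0],[0,0,0]],"hand":[0,0,0]}'
cat >> h.py <<'E'
def wrist(tag):
    from rig import arm,vision
    o=arm.get_obs();d=vision.read_camera("wrist")
    T=np.eye(4);T[:3,:3]=o["tool_rot"];T[:3,3]=o["tcp_pos"]
    d["extrinsics"]=np.linalg.inv(T@d["T_tool_cam"])
    np.savez(tag+".npz",**d);cv2.imwrite(f"pics/{tag}.png",cv2.resize(d["color"][:,:,::-1],(784,588)))
    print(np.round(d["T_tool_cam"],3).tolist());return d
E
python3 -c "
from h import *
d=wrist('w1');P=cloud(d);c=d['color'].astype(int)
m=np.all((P>(.54,.02,.023))&(P<(.71,.075,.034)),-1)&(c.max(-1)-c.min(-1)<45)
p=P[m];print(len(p))
for a in np.arange(.56,.69,.01):
    q=p[abs(p[:,0]-a)<.005]
    if len(q)>3:print(a.round(3),len(q),q[:,1].min().round(4),q[:,1].max().round(4),np.median(q[:,2]).round(4))
"
```

```text
time_s: 2.4
tcp_pos: [0.6402, 0.0486, 0.1967]
tool_rot: [[-0.998, -0.07, -0.001], [-0.07, 0.998, -0.001], [0.001, -0.0, -1.0]]
force: [-0.2, -0.2, -0.3]
grip_width: 0.0854
grip_force: 0.0
[[-0.0, -0.966, -0.26, 0.066], [1.0, -0.0, -0.001, 0.001], [0.001, -0.26, 0.966, -0.176], [0.0, 0.0, 0.0, 1.0]]
1925
0.56 56 0.0392 0.0493 0.0248
0.57 133 0.0394 0.0501 0.0249
0.58 147 0.0387 0.0526 0.0265
0.59 179 0.0389 0.0534 0.0278
0.6 176 0.0396 0.0541 0.0278
0.61 176 0.0402 0.0548 0.0278
0.62 168 0.0409 0.0556 0.028
0.63 154 0.0425 0.0563 0.028
0.64 155 0.0432 0.0571 0.0278
0.65 155 0.0438 0.0579 0.0278
0.66 151 0.0444 0.0586 0.028
0.67 149 0.0451 0.0594 0.0276
0.68 126 0.0457 0.0599 0.0276
```

View pics/w1.png

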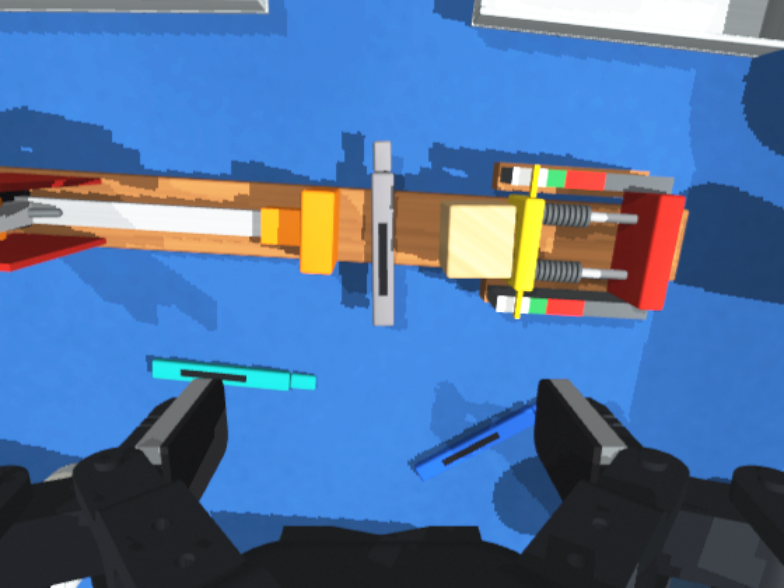

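Clear view: the lever runs from (383,140) to (383,325) at wrist yaw, parallel to the tool's x axis. Its top measures z = 28 mm, as expected. I'll grip the far end, clear of the jaw, with the fingertips flush with its underside so they clear the tray floor later.

```bash
H="python3 -m handwheel"
$H '{"dp":[[-2.6,0.15,0],[0,0,3],[0,0,3],[0,0,3],[0,0,2]],"dr":[[0,0,0],[0,0,0],[0,0,0],[0,0,0],[0,0,0]],"hand":[110,110,110,110,110]}'
$H '{"dp":[[0,0,2],[0,0,2],[0,0,1.7],[0,0,1],[0,0,0]],"dr":[[0,0,0],[0,0,0],[0,0,0],[0,0,0],[0,0,0]],"hand":[110,110,110,110,110]}'
python3 -c "
from h import *
d=wrist('w2')"
```

```text
time_s: 2.95
tcp_pos: [0.663, 0.0562, 0.086]
tool_rot: [[-0.997, -0.074, -0.003], [-0.074, 0.997, 0.0], [0.003, 0.0, -1.0]]
force: [0.7, -0.5, 0.6]
grip_width: 0.0488
grip_force: 0.0
time_s: 3.45
tcp_pos: [0.6633, 0.0558, 0.0199]
tool_rot: [[-0.997, -0.074, -0.003], [-0.074, 0.997, 0.0], [0.003, 0.0, -1.0]]
force: [-0.5, 0.6, 0.5]
grip_width: 0.0483
grip_force: 0.0
[[-0.0, -0.966, -0.26, 0.066], [1.0, -0.0, -0.001, 0.001], [0.001, -0.26, 0.966, -0.176], [0.0, 0.0, 0.0, 1.0]]
```

View pics/w2.png

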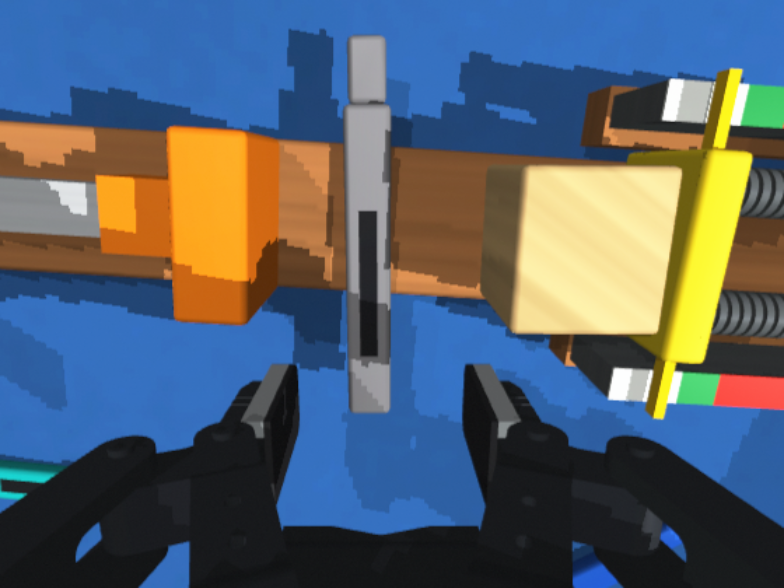

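```bash
python3 -c "
from h import *
d=dict(np.load('w2.npz'));P=cloud(d)
T=np.array([.6633,.0558,.0199])
print('tcp px',proj(d,T)*1.4)
for u,v in ((369,405),(369,385),(369,330),(272,375),(275,385),(265,420),(290,370),(292,400),(285,470),(470,375)): print(u,v,P[int(v/1.4),int(u/1.4)].round(4))
"
```

```text
tcp px [379.08557987 350.33414012]
369 405 [0.6812 0.0532 0.0277]
369 385 [0.6736 0.0527 0.0277]
369 330 [0.6528 0.0513 0.0282]
272 375 [0.6548 0.0263 0.0667]
275 385 [0.6549 0.0284 0.0734]
265 420 [0.6545 0.03   0.0925]
290 370 [0.6545 0.0307 0.0637]
292 400 [0.6615 0.0318 0.0672]
285 470 [0.6745 0.0326 0.0803]
470 375 [0.6517 0.0797 0.0646]
```

The depth puts the visible fingertips at z ≈ 0.06, which doesn't match a TCP at z 0.02. I'll check with the fixed cameras before closing.

```bash
python3 -c "
from h import *
from rig import vision
out=[]
for n in ('scene','top'):
    d=vision.read_camera(n);np.savez(n+'1.npz',**d);P=cloud(d)
    px=proj(d,[[.6633,.0558,.0199],[.6633,.0558,.0599],[.6633,.0338,.0199],[.6633,.078,.0199]]);print(n,px.round(1).tolist())
    u,v=px[0].astype(int);x0,y0=u-60,v-60
    print('off',x0,y0);im=cv2.resize(d['color'][y0:y0+120,x0:x0+130,::-1],None,fx=3,fy=3,interpolation=cv2.INTER_CUBIC)
    for a,b in px[:2]: cv2.circle(im,(int((a-x0)*3),int((b-y0)*3)),3,(255,0,255),1)
    out.append(im)
    m=np.all((P>(.645,-.02,.008))&(P<(.69,.13,.1)),-1)&(d['color'].sum(-1)<260)
    p=P[m];print(len(p),p[:,2].min() if len(p) else 0, np.histogram(p[:,2],bins=np.arange(0,.11,.01))[0])
cv2.imwrite('pics/cmp.png',np.hstack(out))
"
```

```text
scene [[326.0, 257.9], [327.2, 245.7], [318.3, 260.3], [333.7, 255.5]]
off 266 197
193 0.008759373116082098 [ 4 14 25 10 11  4 25 37 34 29]
top [[265.4, 158.2], [264.3, 153.5], [274.0, 158.2], [256.7, 158.2]]
off 205 98
0 0 [0 0 0 0 0 0 0 0 0 0]
```

View pics/cmp.png

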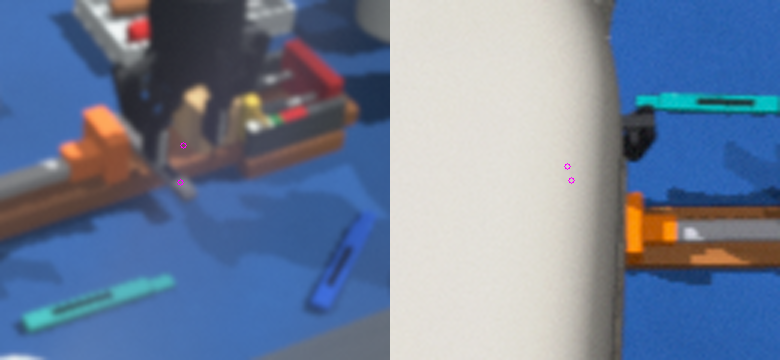

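```bash
H="python3 -m handwheel"
$H '{"dp":[[0,-0.35,0],[0,0,0],[0,0,0],[0,0,0],[0,0,0]],"dr":[[0,0,0],[0,0,0],[0,0,0],[0,0,0],[0,0,0]],"hand":[110,160,200,220,220]}' 30
$H '{"dp":[[0,0,0],[0,0,0],[0,0,0]],"dr":[[0,0,0],[0,0,0],[0,0,0]],"hand":[235,235,235]}'
python3 -c "
from h import *
d=wrist('w3');P=cloud(d)
c=d['color'].astype(int)
for u in (360,365,370,375,380,385,390): print(u,[(v,P[int(v/1.4),int(u/1.4)].round(3).tolist()) for v in range(340,460,20)])
"
```

```text
time_s: 4.1
tcp_pos: [0.6648, 0.0515, 0.0212]
tool_rot: [[-0.997, -0.073, 0.0], [-0.073, 0.997, -0.0], [-0.0, -0.0, -1.0]]
force: [0.5, 0.4, -0.3]
grip_width: 0.0112
grip_force: 0.0
time_s: 4.4
tcp_pos: [0.6648, 0.0515, 0.0211]
tool_rot: [[-0.997, -0.073, -0.0], [-0.073, 0.997, -0.0], [0.0, -0.0, -1.0]]
force: [0.7, -1.1, -0.6]
grip_width: 0.0067
grip_force: 0.0
[[-0.0, -0.966, -0.26, 0.066], [1.0, -0.0, -0.001, 0.001], [0.001, -0.26, 0.966, -0.176], [0.0, 0.0, 0.0, 1.0]]
360 [(340, [0.659, 0.044, 0.026]), (360, [0.667, 0.045, 0.026]), (380, [0.654, 0.046, 0.072]), (400, [0.654, 0.046, 0.084]), (420, [0.656, 0.047, 0.091]), (440, [0.661, 0.047, 0.091])]
365 [(340, [0.659, 0.046, 0.027]), (360, [0.666, 0.046, 0.027]), (380, [0.654, 0.047, 0.072]), (400, [0.654, 0.047, 0.084]), (420, [0.655, 0.048, 0.091]), (440, [0.66, 0.048, 0.091])]
370 [(340, [0.658, 0.048, 0.028]), (360, [0.666, 0.048, 0.028]), (380, [0.673, 0.049, 0.029]), (400, [0.681, 0.049, 0.028]), (420, [0.704, 0.05, 0.0]), (440, [0.713, 0.051, 0.0])]
375 [(340, [0.658, 0.049, 0.027]), (360, [0.666, 0.05, 0.028]), (380, [0.673, 0.05, 0.028]), (400, [0.681, 0.051, 0.028]), (420, [0.704, 0.052, -0.0]), (440, [0.713, 0.053, 0.0])]
380 [(340, [0.658, 0.051, 0.028]), (360, [0.666, 0.052, 0.027]), (380, [0.673, 0.052, 0.028]), (400, [0.681, 0.053, 0.028]), (420, [0.705, 0.054, -0.001]), (440, [0.713, 0.055, -0.0])]
385 [(340, [0.658, 0.053, 0.028]), (360, [0.666, 0.054, 0.027]), (380, [0.673, 0.054, 0.027]), (400, [0.681, 0.055, 0.028]), (420, [0.703, 0.057, 0.0]), (440, [0.713, 0.057, -0.001])]
390 [(340, [0.657, 0.055, 0.029]), (360, [0.666, 0.055, 0.027]), (380, [0.673, 0.056, 0.028]), (400, [0.681, 0.056, 0.028]), (420, [0.704, 0.059, -0.0]), (440, [0.713, 0.059, -0.0])]
```

The fingers closed above the lever without touching it, so the real tips sit higher than the reported TCP. I'll measure that offset from the depth.

```bash
python3 -c "
from h import *
for f in ('w2','w3','w1'):
    d=dict(np.load(f+'.npz'));T=d['T_tool_cam'];K=d['K']
    v,u=np.mgrid[0:420,0:560];z=d['z_map'];p=np.stack([(u-K[0,2])/K[0,0]*z,(v-K[1,2])/K[1,1]*z,z],-1)@T[:3,:3].T+T[:3,3]
    m=(abs(p[...,0])<.02)&(abs(p[...,1])<.07)&(p[...,2]<-.012)&(z>0)
    q=p[m];i=np.argsort(-q[:,2])[:8];print(f,len(q));print(q[i].round(4).tolist())
    print(np.histogram(q[:,2],bins=np.arange(-.1,-.005,.01)))
"
```

```text
w2 48537
[[-0.0009, 0.0696, -0.012], [0.0021, 0.0698, -0.012], [0.0062, 0.0693, -0.0121], [-0.0019, 0.0692, -0.0121], [0.0002, 0.0695, -0.0121], [0.0047, 0.0695, -0.0122], [-0.0029, 0.0688, -0.0122], [0.0038, 0.069, -0.0124]]
(array([10413,  6379,  1851,  1525,  1385,  1029,   266,   218,   161]), array([-0.1 , -0.09, -0.08, -0.07, -0.06, -0.05, -0.04, -0.03, -0.02,
       -0.01]))
w3 49368
[[0.0103, 0.0079, -0.0363], [0.0103, 0.0083, -0.0364], [0.0104, 0.0051, -0.0364], [0.0104, -0.007, -0.0366], [0.0105, -0.0066, -0.0367], [0.0106, -0.0062, -0.037], [0.0106, 0.0054, -0.0371], [0.0106, 0.0046, -0.0371]]
(array([6998, 7933, 2243, 1019,  955,  811,  125,    0,    0]), array([-0.1 , -0.09, -0.08, -0.07, -0.06, -0.05, -0.04, -0.03, -0.02,
       -0.01]))
w1 43085
[[-0.0069, -0.0427, -0.0449], [-0.0073, 0.0436, -0.045], [-0.0011, -0.0426, -0.0453], [0.0065, 0.0435, -0.0454], [-0.0014, -0.0425, -0.0455], [0.0038, -0.0425, -0.0457], [0.003, 0.0433, -0.0457], [0.0042, -0.0424, -0.0458]]
(array([9687, 1866, 2220, 2195, 1634,  340,    0,    0,    0]), array([-0.1 , -0.09, -0.08, -0.07, -0.06, -0.05, -0.04, -0.03, -0.02,
       -0.01]))
```

The real tips are about 36 mm behind the reported TCP when shut and 45 mm when open, so I'll apply that offset and go lower.

```bash
H="python3 -m handwheel"
$H '{"dp":[[0,0,0],[0,0,0],[0,0,0],[0,0,1],[0,0,1]],"dr":[[0,0,0],[0,0,0],[0,0,0],[0,0,0],[0,0,0]],"hand":[110,110,110,110,110]}' 30
$H '{"dp":[[0,0,1],[0,0,0.5],[0,0,0.3],[0,0,0],[0,0,0]],"dr":[[0,0,0],[0,0,0],[0,0,0],[0,0,0],[0,0,0]],"hand":[110,110,110,110,110]}'
$H '{"dp":[[0,0,0],[0,0,0],[0,0,0],[0,0,0],[0,0,0]],"dr":[[0,0,0],[0,0,0],[0,0,0],[0,0,0],[0,0,0]],"hand":[200,200,230,230,230]}'
```

```text
time_s: 4.95
tcp_pos: [0.6649, 0.0515, 0.0005]
tool_rot: [[-0.997, -0.073, 0.0], [-0.073, 0.997, 0.0], [-0.0, -0.0, -1.0]]
force: [-0.4, 0.8, -0.6]
grip_width: 0.0487
grip_force: 0.0
time_s: 5.45
tcp_pos: [0.665, 0.0515, -0.0166]
tool_rot: [[-0.997, -0.073, 0.0], [-0.073, 0.997, -0.0], [-0.0, -0.0, -1.0]]
force: [0.3, -0.4, 0.2]
grip_width: 0.0482
grip_force: 0.0
time_s: 5.95
tcp_pos: [0.665, 0.0515, -0.0165]
tool_rot: [[-0.997, -0.073, 0.001], [-0.073, 0.997, -0.0], [-0.001, -0.0, -1.0]]
force: [-0.3, 0.8, 2.4]
grip_width: 0.0139
grip_force: 32.1
```

```bash
H="python3 -m handwheel"
$H '{"dp":[[0,0,-2],[0,0,-4],[0,0,-4],[0,0,-4],[0,0,-4]],"dr":[[0,0,0],[0,0,0],[0,0,0],[0,0,0],[0,0,0]],"hand":[230,230,230,230,230]}'
$H '{"dp":[[0,0,0],[0,0,0],[0,0,0],[0,0,0],[0,0,0]],"dr":[[0,0,8],[0,0,8],[0,0,8],[0,0,8],[0,0,8]],"hand":[230,230,230,230,230]}'
$H '{"dp":[[0,0,0],[0,0,0],[0,0,0],[0,0,0],[0,0,0]],"dr":[[0,0,8],[0,0,8],[0,0,8],[0,0,8],[0,0,8]],"hand":[230,230,230,230,230]}'
$H '{"dp":[[0,0,0],[0,0,0],[-3.5,-3.7,0],[-3.5,-3.7,0],[-3.5,-3.7,0]],"dr":[[0,0,8],[0,0,3],[0,0,0],[0,0,0],[0,0,0]],"hand":[230,230,230,230,230]}'
$H '{"dp":[[-3.5,-3.7,0],[-3.5,-3.7,0],[-3.5,-3.6,0],[-0.5,0,0],[0,0,0]],"dr":[[0,0,0],[0,0,0],[0,0,0],[0,0,0],[0,0,0]],"hand":[230,230,230,230,230]}'
```

```text
time_s: 6.45
tcp_pos: [0.6645, 0.0515, 0.1647]
tool_rot: [[-0.997, -0.073, -0.0], [-0.073, 0.997, -0.0], [0.0, -0.0, -1.0]]
force: [1.2, 1.0, -0.6]
grip_width: 0.0138
grip_force: 31.8
time_s: 6.95
tcp_pos: [0.6647, 0.0515, 0.163]
tool_rot: [[-0.807, 0.59, -0.0], [0.59, 0.807, -0.0], [0.0, -0.0, -1.0]]
force: [0.5, -0.1, -1.1]
grip_width: 0.0139
grip_force: 31.8
time_s: 7.45
tcp_pos: [0.6647, 0.0515, 0.1629]
tool_rot: [[-0.239, 0.971, -0.0], [0.971, 0.239, -0.0], [0.0, -0.0, -1.0]]
force: [-0.1, -0.6, -0.7]
grip_width: 0.0136
grip_force: 31.8
time_s: 7.95
tcp_pos: [0.5603, -0.0581, 0.1627]
tool_rot: [[-0.057, 0.998, -0.001], [0.998, 0.057, -0.0], [0.0, -0.001, -1.0]]
force: [-0.1, -1.1, -0.2]
grip_width: 0.0138
grip_force: 31.8
time_s: 8.45
tcp_pos: [0.459, -0.173, 0.1635]
tool_rot: [[-0.052, 0.999, 0.001], [0.999, 0.052, -0.0], [-0.0, 0.001, -1.0]]
force: [0.2, 0.7, -0.4]
grip_width: 0.0137
grip_force: 31.8
```

Good. Now a close look from the wrist at the lever and the tray.

```bash
python3 -c "
from h import *
d=wrist('w4');P=cloud(d);c=d['color'].astype(int)
def rect(m): r=cv2.minAreaRect((P[m][:,:2]*1000).astype(np.float32));return np.round(r[0],1),np.round(r[1],1),round(r[2],1),m.sum(),np.median(P[m][:,2])
b=lambda lo,hi:np.all((P>lo)&(P<hi),-1)
print('rim',*rect(b((.34,-.25,.024),(.53,-.02,.034))))
print('held',*rect(b((.43,-.25,.19),(.48,-.0,.24))&(c.max(-1)-c.min(-1)<40)))
m=b((.43,-.25,.19),(.48,0,.24));p=P[m]
for a in np.arange(-.16,-.05,.01):
    q=p[abs(p[:,1]-a)<.004]
    if len(q)>3:print(a.round(3),len(q),q[:,0].min().round(4),q[:,0].max().round(4),np.median(q[:,2]).round(4))
"
```

```text
[[-0.0, -0.965, -0.262, 0.067], [1.0, -0.0, -0.001, 0.0], [0.001, -0.262, 0.965, -0.176], [0.0, 0.0, 0.0, 1.0]]
rim [ 434.3 -133.8] [115.3 190.3] 3.6 3870 0.02949907441482343
held [ 461.  -131.5] [121.2  47.4] 79.9 17020 0.2077638661831042
-0.16 2691 0.4376 0.4788 0.2177
-0.15 805 0.4501 0.4654 0.2077
-0.14 841 0.4498 0.4647 0.2078
-0.13 891 0.4491 0.4642 0.2077
-0.12 956 0.4486 0.4638 0.2076
-0.11 992 0.4483 0.4631 0.2076
-0.1 1088 0.4476 0.4628 0.2076
-0.09 986 0.4473 0.4621 0.2072
-0.08 934 0.448 0.4602 0.2045
-0.07 477 0.4478 0.4596 0.2045
```

View pics/w4.png

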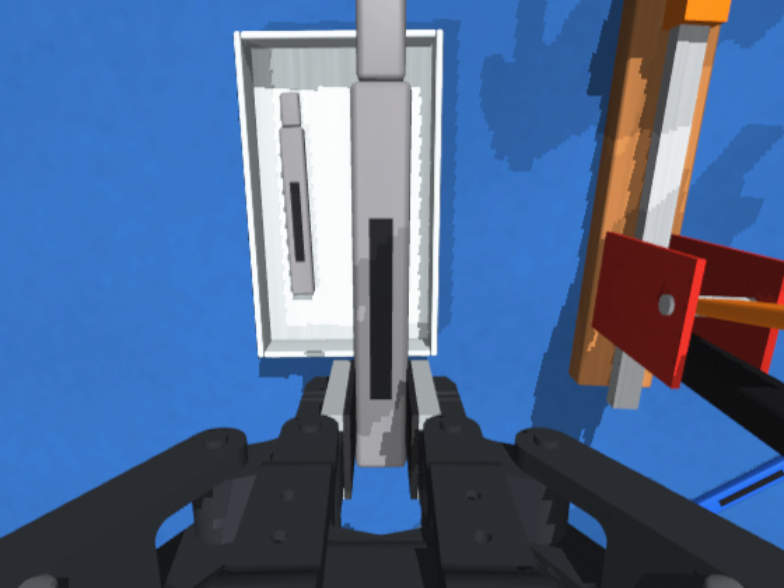

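The lever is held level and lies over the free half of the lever tray, with the spare at (297,195) well clear to the left. I'll lower it, nudge it 4 mm towards the tray centre, and open the fingers only a little.

```bash
H="python3 -m handwheel"
$H '{"dp":[[-0.2,-0.4,3],[0,0,4],[0,0,4],[0,0,3],[0,0,2]],"dr":[[0,0,0],[0,0,0],[0,0,0],[0,0,0],[0,0,0]],"hand":[230,230,230,230,230]}'
$H '{"dp":[[0,0,1.5],[0,0,1],[0,0,0.6],[0,0,0.3],[0,0,0]],"dr":[[0,0,0],[0,0,0],[0,0,0],[0,0,0],[0,0,0]],"hand":[230,230,230,230,230]}'
```

```text
time_s: 9.0
tcp_pos: [0.4555, -0.1721, 0.0008]
tool_rot: [[-0.058, 0.998, -0.002], [0.998, 0.058, 0.002], [0.002, -0.002, -1.0]]
force: [-0.6, 0.2, 0.2]
grip_width: 0.0141
grip_force: 31.8
time_s: 9.5
tcp_pos: [0.4561, -0.1731, -0.0288]
tool_rot: [[-0.057, 0.998, 0.002], [0.998, 0.057, 0.0], [0.0, 0.002, -1.0]]
force: [-7.3, 6.8, 26.7]
grip_width: 0.0136
grip_force: 46.7
```

```bash
H="python3 -m handwheel"
$H '{"dp":[[0,0,-0.2],[0,0,0]],"dr":[[0,0,0],[0,0,0]],"hand":[230,230]}'
python3 -c "
from h import *
d=wrist('w5');P=cloud(d);c=d['color'].astype(int)
m=np.all((P>(.43,-.22,.004))&(P<(.48,-.03,.04)),-1)
p=P[m]
for a in np.arange(-.2,-.04,.01):
    q=p[(abs(p[:,1]-a)<.004)&(abs(p[:,0]-.4535)<.004)]
    if len(q)>3:print(a.round(3),len(q),np.percentile(q[:,2],[5,50,95]).round(4))
f=P[np.all((P>(.415,-.17,-.01))&(P<(.435,-.08,.012)),-1)];print('floor',np.percentile(f[:,2],[5,50,95]))
"
```

```text
time_s: 9.7
tcp_pos: [0.4564, -0.1741, -0.028]
tool_rot: [[-0.056, 0.998, 0.002], [0.998, 0.056, -0.001], [-0.001, 0.001, -1.0]]
force: [0.5, -0.3, -1.0]
grip_width: 0.0139
grip_force: 31.8
[[-0.0, -0.965, -0.262, 0.067], [1.0, -0.0, -0.001, 0.0], [0.001, -0.262, 0.965, -0.176], [0.0, 0.0, 0.0, 1.0]]
-0.2 64 [0.004  0.0043 0.0051]
-0.19 287 [0.0151 0.0161 0.017 ]
-0.18 416 [0.0153 0.0163 0.0316]
-0.17 382 [0.0154 0.0163 0.0174]
-0.16 411 [0.0155 0.0164 0.0174]
-0.15 430 [0.0155 0.0164 0.0173]
-0.14 462 [0.0155 0.0164 0.0174]
-0.13 484 [0.0153 0.0164 0.0174]
-0.12 518 [0.0152 0.0162 0.0173]
-0.11 546 [0.0151 0.0161 0.0172]
-0.1 577 [0.015  0.0161 0.0172]
-0.09 580 [0.0118 0.0154 0.0169]
-0.08 594 [0.0116 0.013  0.0141]
-0.07 222 [0.0108 0.0129 0.0142]
floor [0.00284989 0.00390233 0.00494238]
```

```bash
H="python3 -m handwheel"
$H '{"dp":[[0,0,0],[0,0,0],[0,0,0],[0,0,0],[0,0,-1]],"dr":[[0,0,0],[0,0,0],[0,0,0],[0,0,0],[0,0,0]],"hand":[195,180,175,175,175]}'
$H '{"dp":[[0,0,-3],[0,0,-4],[0,0,-4],[0,0,-4],[0,0,-4]],"dr":[[0,0,0],[0,0,0],[0,0,0],[0,0,0],[0,0,0]],"hand":[175,175,175,110,110]}'
python3 -c "
from h import *
d=wrist('w6');P=cloud(d);c=d['color'].astype(int)
m=np.all((P>(.43,-.22,.004))&(P<(.48,-.03,.04)),-1)
p=P[m]
for a in np.arange(-.2,-.05,.02):
    q=p[(abs(p[:,1]-a)<.004)&(p[:,2]>.007)]
    if len(q)>3:print(a.round(3),len(q),q[:,0].min().round(4),q[:,0].max().round(4),np.median(q[:,2]).round(4))
print('held?',np.sum(np.all((P>(.44,-.16,.1))&(P<(.47,-.08,.26)),-1)))
"
```

```text
time_s: 10.25
tcp_pos: [0.4548, -0.1737, -0.0194]
tool_rot: [[-0.055, 0.998, -0.002], [0.998, 0.055, 0.001], [0.001, -0.002, -1.0]]
force: [0.1, -0.9, 0.1]
grip_width: 0.0267
grip_force: 0.0
time_s: 10.75
tcp_pos: [0.4552, -0.1739, 0.1738]
tool_rot: [[-0.055, 0.998, 0.001], [0.998, 0.055, -0.0], [-0.0, 0.001, -1.0]]
force: [1.0, -0.8, -1.2]
grip_width: 0.0487
grip_force: 0.0
[[-0.0, -0.965, -0.262, 0.067], [1.0, -0.0, -0.001, 0.0], [0.001, -0.262, 0.965, -0.176], [0.0, 0.0, 0.0, 1.0]]
-0.18 132 0.449 0.4635 0.0119
-0.16 134 0.448 0.4622 0.012
-0.14 142 0.447 0.461 0.0119
-0.12 147 0.446 0.4598 0.0118
-0.1 161 0.4441 0.4586 0.0118
-0.08 135 0.4448 0.4747 0.009
held? 0
```

The lever lies flat on the lever tray floor (top at 12 mm) and has been let go. Next I'll go above the handle and trigger.

```bash
H="python3 -m handwheel"
$H '{"dp":[[0,0,-2],[0,0,-1],[0,0,0],[0,0,0],[0,0,0]],"dr":[[0,0,-8],[0,0,-8],[0,0,-8],[0,0,-8],[0,0,-8]],"hand":[0,0,0,0,0]}'
$H '{"dp":[[0,0,0],[0,0,0],[0,0,0],[0,0,0],[0,0,0]],"dr":[[0,0,-8],[0,0,-8],[0,0,-8],[0,0,-8],[0,0,-8]],"hand":[0,0,0,0,0]}'
$H '{"dp":[[0,0,0],[-4,-0.2,0],[-4,-0.2,0],[-4,-0.2,0],[-2,-0.1,0]],"dr":[[0,0,-7.5],[0,0,0],[0,0,0],[0,0,0],[0,0,0]],"hand":[0,0,0,0,0]}'
python3 -c "
from h import *
d=wrist('w7');P=cloud(d);c=d['color'].astype(int)
def rect(m): r=cv2.minAreaRect((P[m][:,:2]*1000).astype(np.float32));return np.round(r[0],1),np.round(r[1],1),round(r[2],1),m.sum(),np.median(P[m][:,2])
b=lambda lo,hi:np.all((P>lo)&(P<hi),-1)
print('handle',*rect(b((.59,-.22,.168),(.65,-.178,.18))))
print('trig',*rect(b((.59,-.175,.174),(.65,-.13,.19))))
print('cheeks',*rect(b((.58,-.24,.105),(.66,-.1,.12))&(c[...,0]>2*c[...,1])))
"
```

```text
time_s: 11.3
tcp_pos: [0.4554, -0.174, 0.2018]
tool_rot: [[-0.688, 0.725, 0.0], [0.725, 0.688, -0.0], [-0.001, 0.0, -1.0]]
force: [0.3, 0.3, 0.5]
grip_width: 0.0852
grip_force: 0.0
time_s: 11.8
tcp_pos: [0.4554, -0.174, 0.2017]
tool_rot: [[-0.994, 0.113, 0.0], [0.113, 0.994, -0.0], [-0.0, -0.0, -1.0]]
force: [0.3, -0.6, 0.3]
grip_width: 0.0855
grip_force: 0.0
time_s: 12.3
tcp_pos: [0.5979, -0.1793, 0.2008]
tool_rot: [[-1.0, -0.012, 0.0], [-0.012, 1.0, 0.0], [-0.0, 0.0, -1.0]]
force: [-0.5, 0.1, -0.1]
grip_width: 0.0848
grip_force: 0.0
[[-0.0, -0.966, -0.26, 0.066], [1.0, -0.0, -0.001, 0.001], [0.001, -0.26, 0.966, -0.176], [0.0, 0.0, 0.0, 1.0]]
handle [ 619.2 -195.5] [25.8 16. ] 2.6 1121 0.17441536884119813
trig [ 619.  -151.6] [ 9.3 24. ] 89.8 674 0.18189094613249362
cheeks [ 619.4 -171.4] [44.3 61.3] 0.6 991 0.11417082252124129
```

```bash
python3 -c "
from h import *
d=dict(np.load('w7.npz'));T=d['T_tool_cam'];K=d['K']
v,u=np.mgrid[0:420,0:560];z=d['z_map'];p=np.stack([(u-K[0,2])/K[0,0]*z,(v-K[1,2])/K[1,1]*z,z],-1)@T[:3,:3].T+T[:3,3]
for vv in range(365,420,5): print(vv,p[vv,280].round(3),p[vv,240].round(3))
"
```

```text
365 [-0.22   0.01   0.201] [-0.221 -0.038  0.201]
370 [-0.228  0.01   0.202] [-0.227 -0.038  0.2  ]
375 [-0.229  0.01   0.195] [-0.235 -0.038  0.202]
380 [-0.231  0.01   0.188] [ 0.009 -0.007 -0.106]
385 [ 0.009  0.002 -0.108] [ 0.01  -0.006 -0.109]
390 [ 0.011  0.002 -0.111] [ 0.01  -0.006 -0.111]
395 [ 0.011  0.002 -0.112] [ 0.01  -0.006 -0.112]
400 [ 0.01   0.002 -0.113] [ 0.01  -0.006 -0.113]
405 [ 0.011  0.002 -0.115] [ 0.011 -0.006 -0.115]
410 [ 0.011  0.002 -0.116] [ 0.011 -0.006 -0.117]
415 [ 0.012  0.002 -0.119] [ 0.011 -0.005 -0.118]
```

The palm sits at tool z −106 mm, so the whole gripper is shifted back consistently. I'll descend around the handle and trigger and close to just outside them.

```bash
H="python3 -m handwheel"
$H '{"dp":[[-2.1,0.1,0],[0,0,3],[0,0,3],[0,0,2],[0,0,1.4]],"dr":[[0,0,0],[0,0,0],[0,0,0],[0,0,0],[0,0,0]],"hand":[0,0,0,0,0]}' 30
$H '{"dp":[[0,0,1],[0,0,0],[0,0,0]],"dr":[[0,0,0],[0,0,0],[0,0,0]],"hand":[0,85,85]}'
cat > st.py <<'E'
from h import *
from rig import vision,arm
d=vision.read_camera("scene");np.savez("last.npz",**d);P=cloud(d);c=d["color"].astype(int)
r0=dict(np.load("scene0.npz"));P0=cloud(r0);c0=r0["color"].astype(int)
b=lambda P,lo,hi:np.all((P>lo)&(P<hi),-1)
def meas(P,c):
    yel=(c[...,0]>120)&(c[...,1]>110)&(c[...,2]<70)&b(P,(.59,.1,.055),(.65,.2,.072))
    blk=(c[...,0]>120)&(c[...,1]-c[...,2]>20)&(c[...,2]>70)&b(P,(.585,.06,.06),(.655,.16,.072))
    org=(c[...,0]>130)&(c[...,0]-c[...,1]>70)&(c[...,2]<90)&b(P,(.585,-.06,.045),(.655,.12,.072))
    trg=(c[...,0]>130)&(c[...,0]-c[...,1]>50)&(c[...,2]<90)&b(P,(.59,-.19,.165),(.66,-.12,.19))
    f=lambda m,q:(round(float(np.median(P[m][:,1])*1000),1),round(float(np.percentile(P[m][:,1],q)*1000),1),int(m.sum())) if m.sum()>3 else None
    return dict(stop=f(yel,50),block=f(blk,95),jaw=f(org,95),trig=f(trg,50))
print("was",meas(P0,c0));print("now",meas(P,c))
o=arm.get_obs();print(o["time_s"],o["tcp_pos"].round(4) if hasattr(o["tcp_pos"],"round") else o["tcp_pos"],o["grip_width"],o["grip_force"],o["force"])
E
python3 st.py
```

```text
time_s: 12.85
tcp_pos: [0.6156, -0.1779, 0.1058]
tool_rot: [[-1.0, -0.012, -0.002], [-0.012, 1.0, 0.001], [0.002, 0.001, -1.0]]
force: [-0.2, -0.4, 0.1]
grip_width: 0.0856
grip_force: 0.0
time_s: 13.15
tcp_pos: [0.6167, -0.1781, 0.098]
tool_rot: [[-1.0, -0.012, 0.001], [-0.012, 1.0, 0.0], [-0.001, 0.0, -1.0]]
force: [-0.9, 8.1, 9.7]
grip_width: 0.0589
grip_force: 0.0
was {'stop': None, 'block': (114.4, 137.0, 242), 'jaw': (-0.9, 10.1, 125), 'trig': (-156.7, -156.7, 35)}
now {'stop': None, 'block': (115.5, 137.1, 241), 'jaw': (-1.6, 10.8, 100), 'trig': (-156.0, -156.0, 41)}
13.2 [ 0.617  -0.1778  0.0983] 0.057226011310572804 0.0 [0.39641864 4.15945389 0.43576502]
```

```bash
H="python3 -m handwheel"
$H '{"dp":[[0,-0.3,0],[0,-0.25,0],[0,-0.25,0],[0,-0.2,0],[0,0,0]],"dr":[[0,0,0],[0,0,0],[0,0,0],[0,0,0],[0,0,0]],"hand":[102,120,138,156,158]}' 30
sed -i 's/yel=.*/yel=(c[...,0]>110)\&(c[...,1]*1.0>.75*c[...,0])\&(c[...,2]<.45*c[...,0])\&b(P,(.59,.1,.055),(.65,.2,.072))/; s/(c\[...,2\]>70)&b(P,(.585,.06/(c[...,2]>.5*c[...,0])\&b(P,(.585,.06/' st.py
python3 st.py
```

```text
time_s: 13.7
tcp_pos: [0.6174, -0.1864, 0.0994]
tool_rot: [[-1.0, -0.013, 0.003], [-0.013, 1.0, 0.003], [-0.003, 0.003, -1.0]]
force: [-1.4, 8.5, 10.2]
grip_width: 0.0343
grip_force: 32.4
was {'stop': None, 'block': (110.6, 136.8, 209), 'jaw': (-0.9, 10.1, 125), 'trig': (-156.7, -156.7, 35)}
now {'stop': None, 'block': (114.4, 137.0, 235), 'jaw': (21.7, 35.8, 98), 'trig': (-181.2, -181.2, 31)}
13.75 [ 0.6174 -0.1864  0.0994] 0.034505213849996885 32.69376423675567 [-2.08390885  8.76916911  9.83933696]
```

```bash
H="python3 -m handwheel"
$H '{"dp":[[0,0.3,0],[0,0.4,0],[0,0.3,0],[0,0,0]],"dr":[[0,0,0],[0,0,0],[0,0,0],[0,0,0]],"hand":[130,100,80,80]}'
$H '{"dp":[[0,-0.3,0],[0,-0.25,0],[0,-0.25,0],[0,-0.2,0],[0,0,0]],"dr":[[0,0,0],[0,0,0],[0,0,0],[0,0,0],[0,0,0]],"hand":[102,120,138,156,158]}'
python3 - <<'E'
from h import *
d=dict(np.load("last.npz"));P=cloud(d)
for y in np.arange(.075,.16,.004):
    m=np.all((P>(.6,y-.002,.058))&(P<(.64,y+.002,.072)),-1)
    print(round(y,3),m.sum(),np.median(d["color"][m],0) if m.any() else "", np.median(P[m][:,2]).round(4) if m.any() else "")
E
python3 st.py
```

```text
time_s: 14.15
tcp_pos: [0.6166, -0.1774, 0.0972]
tool_rot: [[-1.0, -0.012, 0.0], [-0.012, 1.0, 0.001], [-0.0, 0.001, -1.0]]
force: [-0.1, 3.8, 1.7]
grip_width: 0.059
grip_force: 0.0
time_s: 14.65
tcp_pos: [0.617, -0.1863, 0.0982]
tool_rot: [[-1.0, -0.013, 0.001], [-0.013, 1.0, 0.004], [-0.001, 0.004, -1.0]]
force: [-1.4, 9.0, 10.1]
grip_width: 0.0348
grip_force: 32.3
0.075 0  
0.079 0  
0.083 5 [126. 109.  94.] 0.0631
0.087 31 [142. 122. 105.] 0.0637
0.091 18 [189.5 161.  128.5] 0.066
0.095 15 [203. 173. 135.] 0.065
0.099 16 [204.5 173.5 135.5] 0.0648
0.103 19 [203. 173. 137.] 0.0649
0.107 16 [202.5 171.5 136. ] 0.0652
0.111 17 [202. 171. 136.] 0.0653
0.115 17 [201. 171. 136.] 0.0659
0.119 19 [195. 167. 133.] 0.0654
0.123 15 [173. 149. 119.] 0.0659
0.127 7 [169. 150. 102.] 0.0643
0.131 23 [176. 154. 102.] 0.0641
0.135 17 [210. 186. 105.] 0.0653
0.139 8 [198.  174.5 104. ] 0.065
0.143 0  
0.147 0  
0.151 0  
0.155 0  
0.159 0  
was {'stop': None, 'block': (110.6, 136.8, 209), 'jaw': (-0.9, 10.1, 125), 'trig': (-156.7, -156.7, 35)}
now {'stop': None, 'block': (113.9, 136.7, 238), 'jaw': (51.7, 62.5, 106), 'trig': (-181.3, -181.3, 31)}
14.7 [ 0.617  -0.1863  0.0982] 0.03458331476774236 32.5648515089415 [-1.72660283 10.20944563 10.22067674]
```

Run:
```python
from h import *
a=dict(np.load("scene0.npz"));d=dict(np.load("last.npz"))
f=lambda x:cv2.resize(x["color"][200:300,190:400,::-1],None,fx=3.7,fy=2.9,interpolation=cv2.INTER_CUBIC)
cv2.imwrite("pics/p1.png",np.vstack([f(a),f(d)]))
```

```text
(no output)
```

View pics/p1.png

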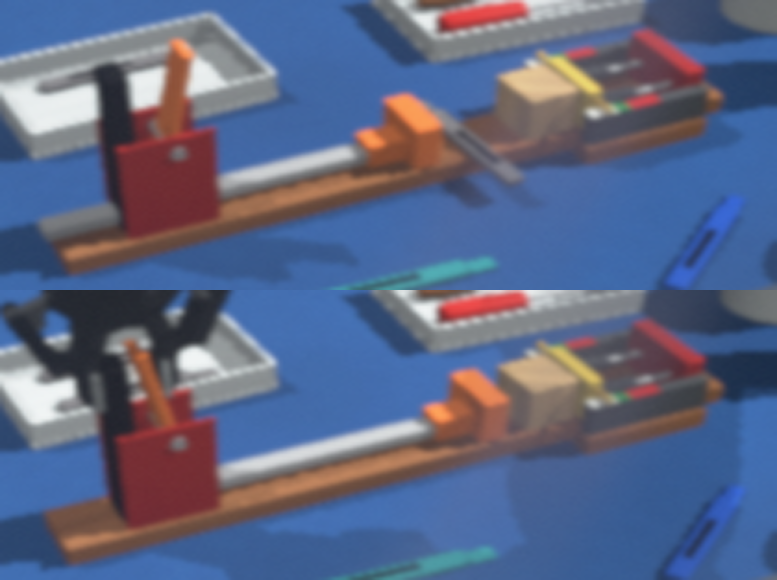

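The first two squeezes brought the jaw to about 15 mm short of the block: its front is now at crop pixel (507,440) and the block's corner at (525,430). The stop hasn't moved. From here I'll use partial squeezes and measure the stop after each one.

```bash
H="python3 -m handwheel"
python3 - <<'E'
s=open('st.py').read()
s=s.replace('    f=lambda m,q','    st=b(P,(.6,.12,.058),(.64,.175,.072))\n    f=lambda m,q').replace('stop=f(yel,50)','stopend=f(st,96),stopmean=round(float(P[b(P,(.6,.128,.058),(.64,.175,.072))][:,1].mean()*1000),1)')
open('st.py','w').write(s)
E
$H '{"dp":[[0,0.3,0],[0,0.4,0],[0,0.3,0],[0,0,0]],"dr":[[0,0,0],[0,0,0],[0,0,0],[0,0,0]],"hand":[130,100,80,80]}'
$H '{"dp":[[0,-0.3,0],[0,-0.25,0],[0,0,0],[0,0,0]],"dr":[[0,0,0],[0,0,0],[0,0,0],[0,0,0]],"hand":[102,120,125,125]}'
python3 st.py
```

```text
time_s: 15.1
tcp_pos: [0.6165, -0.1775, 0.097]
tool_rot: [[-1.0, -0.012, -0.0], [-0.012, 1.0, 0.001], [0.0, 0.001, -1.0]]
force: [-0.3, 3.7, 0.4]
grip_width: 0.0591
grip_force: 0.0
time_s: 15.5
tcp_pos: [0.6167, -0.1835, 0.0972]
tool_rot: [[-1.0, -0.012, 0.0], [-0.012, 1.0, 0.0], [-0.0, 0.0, -1.0]]
force: [0.1, 4.0, 2.0]
grip_width: 0.0437
grip_force: 0.0
was {'stopend': (130.3, 137.7, 72), 'stopmean': 133.1, 'block': (110.6, 136.8, 209), 'jaw': (-0.9, 10.1, 125), 'trig': (-156.7, -156.7, 35)}
now {'stopend': (130.2, 138.3, 72), 'stopmean': 133.1, 'block': (113.4, 137.2, 234), 'jaw': (63.6, 75.7, 80), 'trig': (-167.6, -167.6, 28)}
15.55 [ 0.6167 -0.1835  0.0972] 0.04340361957625277 0.0 [0.6525884  4.47977705 1.53065522]
```

```bash
H="python3 -m handwheel"
$H '{"dp":[[0,-0.15,0],[0,-0.15,0],[0,0,0],[0,0,0]],"dr":[[0,0,0],[0,0,0],[0,0,0],[0,0,0]],"hand":[133,142,142,142]}'
python3 st.py | tail -2
```

```text
time_s: 15.95
tcp_pos: [0.6168, -0.1853, 0.0978]
tool_rot: [[-1.0, -0.013, 0.001], [-0.013, 1.0, 0.002], [-0.001, 0.002, -1.0]]
force: [-0.4, 9.6, 7.7]
grip_width: 0.0382
grip_force: 5.2
now {'stopend': (130.2, 139.0, 70), 'stopmean': 133.4, 'block': (114.9, 137.7, 236), 'jaw': (69.1, 79.5, 57), 'trig': (-176.6, -176.6, 31)}
16.0 [ 0.6168 -0.1853  0.0978] 0.03780926837260473 5.137158279176219 [-0.96915946  9.36262919  6.87053033]
```

```bash
H="python3 -m handwheel"
$H '{"dp":[[0,-0.1,0],[0,0,0],[0,0,0]],"dr":[[0,0,0],[0,0,0],[0,0,0]],"hand":[156,158,158]}'
python3 st.py | tail -2
$H '{"dp":[[0,0.3,0],[0,0.4,0],[0,0.3,0],[0,0,0]],"dr":[[0,0,0],[0,0,0],[0,0,0],[0,0,0]],"hand":[130,100,80,80]}'
$H '{"dp":[[0,-0.3,0],[0,-0.2,0],[0,0,0],[0,0,0]],"dr":[[0,0,0],[0,0,0],[0,0,0],[0,0,0]],"hand":[102,115,115,115]}'
python3 st.py | tail -2
```

```text
time_s: 16.3
tcp_pos: [0.6169, -0.1863, 0.0982]
tool_rot: [[-1.0, -0.012, 0.001], [-0.012, 1.0, 0.002], [-0.001, 0.002, -1.0]]
force: [-1.4, 8.7, 10.4]
grip_width: 0.0353
grip_force: 30.8
now {'stopend': (130.1, 139.5, 83), 'stopmean': 134.0, 'block': (116.9, 138.1, 231), 'jaw': (71.1, 80.4, 58), 'trig': (-181.5, -181.5, 32)}
16.35 [ 0.6168 -0.1863  0.0982] 0.034686562753146515 30.76894433470443 [-0.61633048  8.58542084 10.64341127]
time_s: 16.75
tcp_pos: [0.6164, -0.1769, 0.0969]
tool_rot: [[-1.0, -0.012, -0.0], [-0.012, 1.0, 0.001], [0.0, 0.001, -1.0]]
force: [0.3, 5.1, 0.7]
grip_width: 0.0589
grip_force: 0.0
time_s: 17.15
tcp_pos: [0.6167, -0.1812, 0.0972]
tool_rot: [[-1.0, -0.013, 0.0], [-0.013, 1.0, 0.002], [-0.0, 0.002, -1.0]]
force: [0.4, 9.2, 2.5]
grip_width: 0.0467
grip_force: 0.0
now {'stopend': (134.9, 148.5, 115), 'stopmean': 138.3, 'block': (124.9, 146.9, 236), 'jaw': (76.8, 84.4, 35), 'trig': (-163.6, -163.6, 30)}
17.2 [ 0.6167 -0.1811  0.0971] 0.046977095091806476 0.0 [0.81812671 8.89123212 1.71681149]
```

```bash
cat > tp.py <<'E'
from h import *
from rig import vision
def m(d):
    P=cloud(d);c=d["color"].astype(int)
    y=(c[...,0]>180)&(c[...,1]>180)&(c[...,2]<90)&np.all((P>(.55,.1,.04)) & (P<(.68,.22,.075)),-1)
    e=(y&(P[...,2]>.058));p=y&(abs(P[...,0]-.615)>.032)
    return [ (round(float(P[k][:,1].mean()*1000),1),int(k.sum())) for k in (e,p)]
d=vision.read_camera("top");np.savez("topl.npz",**d)
a=m(dict(np.load("top0.npz")));n=m(d);print("top stop,pointers was",a,"now",n)
a=dict(np.load("top0.npz"))
f=lambda x:cv2.resize(x["color"][145:210,180:310,::-1],None,fx=4.4,fy=4.4,interpolation=cv2.INTER_CUBIC)
cv2.imwrite("pics/p2.png",np.vstack([f(a),f(d)]))
E
python3 tp.py
```

```text
top stop,pointers was [(133.6, 121), (134.0, 6)] now [(143.1, 77), (142.4, 1)]
```

View pics/p2.png

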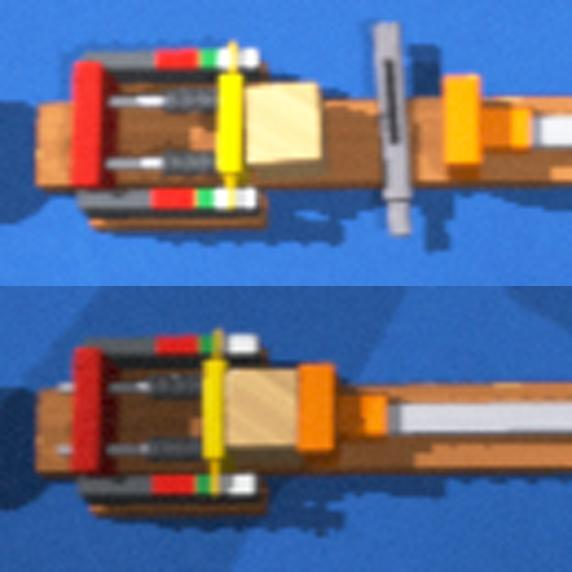

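The pointers (column 215) have just reached the right edge of the green band (columns 198–217), which is about 9.5 mm of stop travel. I need about 4 mm more.

```bash
H="python3 -m handwheel"
$H '{"dp":[[0,-0.1,0],[0,-0.1,0],[0,0,0],[0,0,0]],"dr":[[0,0,0],[0,0,0],[0,0,0],[0,0,0]],"hand":[120,126,126,126]}'
python3 st.py | tail -2;python3 tp.py
```

```text
time_s: 17.65
tcp_pos: [0.6168, -0.183, 0.0973]
tool_rot: [[-1.0, -0.013, 0.0], [-0.013, 1.0, 0.002], [-0.0, 0.002, -1.0]]
force: [0.4, 9.7, 3.8]
grip_width: 0.0434
grip_force: 0.0
now {'stopend': (134.8, 149.8, 125), 'stopmean': 139.8, 'block': (127.0, 148.4, 238), 'jaw': (71.3, 85.2, 32), 'trig': (-167.3, -167.3, 32)}
17.7 [ 0.6167 -0.183   0.0973] 0.043115897755205836 0.0 [0.09605289 9.95086582 4.35067935]
top stop,pointers was [(133.6, 121), (134.0, 6)] now [(144.9, 83), (nan, 0)]tp.py:7: RuntimeWarning: Mean of empty slice.
  return [ (round(float(P[k][:,1].mean()*1000),1),int(k.sum())) for k in (e,p)]
  ret = ret.dtype.type(ret / rcount)
```

```bash
H="python3 -m handwheel"
$H '{"dp":[[0,-0.1,0],[0,-0.05,0],[0,0,0],[0,0,0]],"dr":[[0,0,0],[0,0,0],[0,0,0],[0,0,0]],"hand":[130,134,134,134]}'
python3 st.py | tail -2;python3 tp.py 2>/dev/null
```

```text
time_s: 18.15
tcp_pos: [0.6168, -0.1832, 0.0977]
tool_rot: [[-1.0, -0.014, 0.001], [-0.014, 1.0, 0.005], [-0.001, 0.005, -1.0]]
force: [-1.2, 13.6, 7.1]
grip_width: 0.0406
grip_force: 15.5
now {'stopend': (135.5, 150.4, 125), 'stopmean': 139.4, 'block': (126.2, 149.3, 223), 'jaw': (67.3, 87.1, 38), 'trig': (-168.3, -168.3, 34)}
18.2 [ 0.6168 -0.1832  0.0977] 0.04027235953347117 15.519412010908127 [-0.94546133 14.10574672  7.07827449]
top stop,pointers was [(133.6, 121), (134.0, 6)] now [(145.4, 73), (nan, 0)]
```

```bash
H="python3 -m handwheel"
$H '{"dp":[[0,-0.1,0],[0,-0.1,0],[0,0,0],[0,0,0]],"dr":[[0,0,0],[0,0,0],[0,0,0],[0,0,0]],"hand":[137,140,140,140]}'
python3 st.py | tail -2;python3 tp.py 2>/dev/null
```

```text
time_s: 18.65
tcp_pos: [0.6168, -0.1842, 0.098]
tool_rot: [[-1.0, -0.014, 0.001], [-0.014, 1.0, 0.006], [-0.001, 0.006, -1.0]]
force: [-1.2, 17.5, 10.0]
grip_width: 0.0389
grip_force: 17.1
now {'stopend': (135.3, 152.3, 136), 'stopmean': 140.3, 'block': (129.4, 151.3, 230), 'jaw': (64.4, 87.6, 34), 'trig': (-172.6, -172.6, 34)}
18.7 [ 0.6168 -0.1842  0.0979] 0.03869249448185664 17.097866444382817 [-1.30140392 18.57174496  8.96113204]
top stop,pointers was [(133.6, 121), (134.0, 6)] now [(147.9, 74), (nan, 0)]
```

```bash
H="python3 -m handwheel"
$H '{"dp":[[0,0,0],[0,0,0],[0,0,0],[0,0,0],[0,0,0]],"dr":[[0,0,0],[0,0,0],[0,0,0],[0,0,0],[0,0,0]],"hand":[140,140,140,140,140]}'
python3 tp.py 2>/dev/null
python3 -c "
from h import *
d=dict(np.load('topl.npz'))
a=cv2.resize(d['color'][145:210,180:310,::-1],None,fx=4.4,fy=4.4,interpolation=cv2.INTER_CUBIC)
b=cv2.resize(d['color'][215:285,270:400,::-1],None,fx=4.4,fy=4.1,interpolation=cv2.INTER_CUBIC)
cv2.imwrite('pics/p3.png',np.vstack([a,b]))"
```

```text
time_s: 19.25
tcp_pos: [0.6168, -0.1842, 0.0979]
tool_rot: [[-1.0, -0.014, 0.001], [-0.014, 1.0, 0.006], [-0.001, 0.006, -1.0]]
force: [-2.4, 18.8, 11.4]
grip_width: 0.039
grip_force: 17.1
top stop,pointers was [(133.6, 121), (134.0, 6)] now [(148.0, 73), (nan, 0)]
```

View pics/p3.png

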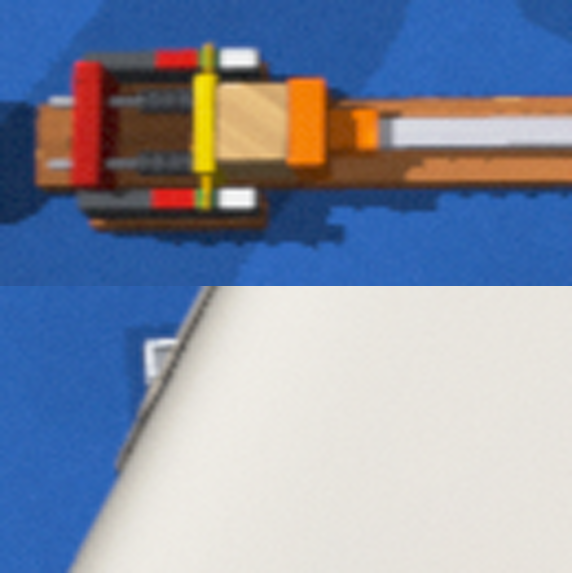

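The pointers (column 207) stand in mid-green (198–217), and the stop has held steady at about 14 mm of travel.

```bash
python3 -c "
from rig import arm
print(arm.sign_off())"
```

```text
the job is handed in; nothing more can be done
None
```

The tyre lever lies flat and released in the lever tray beside the spare, and I handed the job in at about 19 s with the trigger still squeezed and the pointers steady in mid-green (about 14 mm of stop travel).

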